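# Fit check of an access cover: gauge on, stud into its slot, hold the cover home

## Task

Fit check of the housing's access cover before it is locked: first slide the comparator gauge down its column until its sprung foot stands on the cover and is pushed in about half of its stroke, and leave it there. Then turn the cover's wing stud clockwise until its slot lines up with the engraved line on the cover, so that the cross bar underneath can drop through the frame, and press the cover fully home against the housing. Finish while still holding it pressed down, stud lined up and not locked, gauge foot still riding on the cover, and leave the other things on the bench alone: I take the reading while you hold it.

Things in the scene. Friction and masses are not known exactly. Their poses are not given: they have to be found in the camera images.
- housing: Grey instrument housing, fixed, 180 (x) x 280 (y) x 62 mm high; origin at the centre of its underside, z up. Its top face, round a 94 x 194 mm opening, is the cover's frame. A rubber seal stands round the opening, 8.5 mm high when free, 1.2 N per mm of squeeze, and squeezes flush. In the opening, 45.5 mm up, the fastener's receptacle: a 2.5 mm plate with a 12 x 34 mm slot, long side along y.
- cover: Loose aluminium cover, plate 120 (x) x 220 (y) x 4 mm, 0.2-0.4 kg, its register plugs the opening with 1.5 mm play; dark line engraved along its y. Origin: centre of the plate's underside, 62 mm above the housing's underside when home. Starts 7 mm off the face, on seal and crosswise stud bar, which stops it going down. Bar in line: it floats 4-6 mm off; 4-8 N more presses it home.
- wing_top (a point): Top centre of the steel wing of the stud in the middle of the cover, 22 mm above the cover's origin (18 mm above its top). Wing 40 mm long (y of this point), 9 mm thick (x), 14 mm high, slot line along its top, on a disc 28 mm across and 4 mm thick that lies on the cover. Pressing on wing, disc or cover presses the cover down. z up.
- stud (a joint): Turn of the stud in the cover (rad): 0 = wing and cross bar lie along the engraved line and the slot (cover's y); positive = anticlockwise from above. Starts at 0.8 to 1.35, stays where left (0.05 N m friction), no stop at 0. The 30 mm cross bar, 20 mm below the cover, clears the slot within about 0.17 rad of 0.
- gauge_grip (a point): Top centre of the grey gauge body on the comparator stand, a block 30 (x of this point) x 24 (y) x 42 mm high, to be gripped across its x or pushed from above. An 83 mm arm holds it from the column, which lies towards this point's -y (16 mm across, top 206 mm above the bench). z up.
- gauge_slide (a joint): How far the gauge has been slid down its column (m), 0 to 0.078, starts between 0 and 0.018; it stays where it is left (friction 6 N, sliding weight 2.5 N).
- gauge_tip (a point): Underside of the gauge's sprung steel foot, a disc 13 mm across on a thin stem; with the foot fully out it lies 68 mm below gauge_grip. It stands over the cover, near the -y end, from the start. z up.
- gauge_foot (a joint): How far the foot is pushed up into the gauge (m): 0 = fully out, full stroke 0.024, half 0.012; sprung out, 0.5 N at 0 to 2.4 N at full stroke. It follows the cover up and down.
- ring_gauge: Bystander: steel ring 64 mm across, 22 mm high; origin at the centre of its underside.
- v_block: Bystander: dark steel V-block 50 x 40 x 35 mm; origin at the centre of its underside.
- oil_bottle: Bystander: white oil bottle, 36 mm across, 75 mm high; origin at the centre of its underside.
Things that resemble listed ones, but are neither listed nor needed, are in the scene too. Leave any pink or red look-alike of the part that bears gauge_grip alone.

How it is judged:
By the outcome, as a careful person would: the job done as asked, in the order asked, and still so for the second after the job is handed in, while the arm keeps its last pose, push and grip.
It also fails if it takes over 48 s, if anything falls off the work surface, if the arm or the gripper's body presses on something with over 40 N, if the wrist force passes 120 N, or if a joint passes its speed limit or range.

## Robot

A 6-joint arm with a two-finger parallel gripper is mounted at the origin on the work surface. World frame = base frame: x ahead of the robot, y to its left, z up, the work surface at z = 0. Lengths are in m, angles in rad, forces in N, time in s.
With the tool pointing down it reaches from about 0.35 to 0.95 m from the base axis. Payload 17.4 kg.
Tool frame: the origin (TCP) lies midway between the tips of the shut fingers; the grasp point (between the pads) lies 19 mm behind it; z points along the fingers, y is the direction in which the jaws open and shut (so a half turn about z gives the same grasp; the last joint's range is limited). The gripper opens to 93 mm and grips with 3 to 60 N. Pads are 15 mm wide; open, the fingers measure 128 mm over their backs; the gripper's body (75 mm by 188 mm) begins 65 mm behind the grasp point.
Start: joints at [1.271, 0.116, 1.442, -0, 1.584, -0.038], TCP at [0.175, 0.652, 0.219] pointing down, gripper open.
Joint ranges: [-2.83, 2.83], [-0.83, 2.19], [0.07, 2.5], [-1.14, 4.28], [0.01, 3], [-2.97, 2.97]. Speed limits (rad/s): [1.89, 1.89, 2.22, 3.14, 3.14, 3.14].

## Interface

Orientations are given as a unit quaternion [x, y, z, w].
In Python, from plant import * gives the robot as it stands.
- The arm moves only by the tool step_arm, never from a script. Its argument "motion" is one flat list of numbers, 5 for each row, row after row: the shift along the tool's x, y, z each as a share of 0.6 m, from -1 to 1, then the turn about the tool's z as a share of 1.5 rad, from -1 to 1, then the gripper's target within -1 to 1 (fully open at 1, half-way at 0, shut at -1). In form: [dx, dy, dz, roll, jaw, dx, dy, dz, roll, jaw, ...]. A call has 1 to 12 rows; each row shifts and turns the commanded pose from where the row before left it, along the tool's axes as they then stand; what a row does not reach is not made up. A row lasts 1/12 s, in which the tool goes at most 41.7 mm and 7.16 degrees, less where a joint would pass 70% of its speed; a pose out of reach is approached as far as the arm can. A call with a number of a shift or a turn outside -1 to 1 is refused whole. A call with a gripper value outside its range is refused whole. The fingers move at their own pace and stop on an object; "grip_force" is the grip in N (left out, the last holds). Time passes only in rows, so rows that do not move let the fingers close. It gives the time, the measured TCP pose, the force and the opening at its end, in the units of the state.
- get_obs(): the state, without advancing time (a new reading comes with each control period).
- read_camera(name): name is "side" or "top"; returns the picture (480x640x3 uint8, red, green, blue); there is no depth.
- camera_model(name): a dict with "vertical_fov" (degrees; the focal length in pixels is half the picture's height over the tangent of half this angle, whatever the lens; pixels are square), "cx", "cy" (the principal point, pixels), "R" (3x3) and "t" (3): a world point X has camera coordinates R X + t. Camera axes: x right, y down, z forward; pixel columns grow to the right and rows downward; lengths in m; the calibration is good to about 2 mm. A picture is of the moment at which its call begins. camera_model takes no time and is no camera call.
- job_done(): hands the job in, once; it reports no verdict.
Trained networks look in the newest picture that a camera, given by its name, has taken for a name from the list of things; names that differ only in an ending like _2 or _b are one class to them, and where a whole thing is asked for, a point or a joint stands for the part that bears it (a point fixed in the world has none). Each returns a list of dicts, best first, with "p" (0 to 1); they miss things now and then, are a little off and sometimes report something else, mostly with a low value. They report only what shows in the picture. A call takes as long as a camera call. They do not tell look-alikes from the thing itself.
- look_for(camera, query): "at" ([row, column] as shares, 0 to 1, of the picture: columns of its width, rows of its height, amid what is visible of it).
- silhouettes(camera, query): "region" (480x640 bool, what is visible of it) and "at" ([row, column] as shares, 0 to 1, of the picture: columns of its width, rows of its height, amid what is visible of it).
The state is a dict: "time_s": time; "qpos": joint angles; "qd": joint speeds; "joint_efforts": joint torques, N m; "ee_pos": TCP position; "orientation": TCP orientation; "force": force on the tool from outside, world axes, zero at the start; "wrist_torque": the same for the moment, N m; "opening": finger opening in m.
Only numpy, scipy, OpenCV 4.12 (cv2) and the standard library are available. Lean on these libraries where they do the work, as an engineer would, in place of code of your own. Each camera call takes 0.05 s, during which the arm holds its last target.

## Working session

There is one attempt and no reset: what is moved stays moved. The work goes in short steps, Python scripts to look and compute and a tool call to move; the robot and the scene stay as the last step left them, time stands still between calls to the robot, and variables do not carry over. Pictures are saved under pics/ and viewed, and the job is handed in when it is done.

Besides the shell and the picture viewer there is one more tool, called as name(argument=value, ...) on one line, values as JSON. step_arm: Moves the arm, as the interface text tells. Its arguments: {"type":"object","properties":{"motion":{"type":"array","items":{"type":"number"}},"grip_force":{"type":"number"}},"required":["motion"]}

```bash
mkdir -p pics; ls
cat > h.py <<'E'
from plant import *
import numpy as np, cv2
def save(cam,name):
    im=read_camera(cam); cv2.imwrite('pics/'+name,im[:,:,::-1]); return im
def K(cam):
    m=camera_model(cam); f=240/np.tan(np.radians(m['vertical_fov'])/2)
    return f,m['cx'],m['cy'],np.array(m['R']),np.array(m['t']),m
def proj(cam,X):
    f,cx,cy,R,t,m=K(cam); c=R@np.array(X)+t
    return f*c[0]/c[2]+cx, f*c[1]/c[2]+cy
def ray(cam,u,v):
    f,cx,cy,R,t,m=K(cam)
    d=R.T@np.array([(u-cx)/f,(v-cy)/f,1]); return -R.T@t,d
def onz(cam,u,v,z):
    o,d=ray(cam,u,v); return o+d*(z-o[2])/d[2]
E
python3 - <<'E'
from h import *
print(get_obs())
for c in('side','top'):
    save(c,c+'0.png'); print(camera_model(c))
    for q in('housing','cover','wing_top','gauge_grip','gauge_tip'):
        print(c,q,[(round(d['p'],2),round(d['at'][1]*640,1),round(d['at'][0]*480,1)) for d in look_for(c,q)][:4])
E
```

```text
pics
{'time_s': 0.0, 'qpos': array([ 1.27118835e+00,  1.16533060e-01,  1.44228985e+00,  2.70074095e-05,
        1.58396321e+00, -3.78247915e-02]), 'qd': array([ 1.03405380e-03,  6.19945803e-04,  9.27187591e-04,  1.01005473e-03,
       -4.68238979e-04, -9.46207390e-05]), 'joint_efforts': array([-4.24308222e-03, -7.21294069e+01, -6.22592711e+01,  7.76597438e-02,
        2.41488498e-02, -1.26690979e-04]), 'ee_pos': array([0.17465032, 0.65180765, 0.21785816]), 'orientation': array([ 1.30517971e-01,  9.91445764e-01, -5.85992657e-04, -1.13512577e-04]), 'force': array([-0.25485686,  0.17228191, -0.32342014]), 'wrist_torque': array([0.03313115, 0.00568733, 0.00206251]), 'opening': 0.09259585976621741}
{'vertical_fov': 43.56303561573704, 'cx': 319.42967612118537, 'cy': 246.06187173071908, 'R': array([[-0.93566654, -0.35268265,  0.01196126],
       [-0.26703769,  0.68547801, -0.67735572],
       [ 0.23069243, -0.63697319, -0.7355584 ]]), 't': array([0.5675616 , 0.23681319, 1.22252865])}
side housing [(0.78, 335.1, 311.5)]
side cover [(0.77, 347.0, 274.7)]
side wing_top [(0.53, 344.3, 270.5)]
side gauge_grip [(0.95, 386.4, 157.7), (0.58, 361.3, 206.6)]
side gauge_tip []
{'vertical_fov': 54.80329557126458, 'cx': 317.4564282082951, 'cy': 246.2457297549311, 'R': array([[ 0.0149787 , -0.99975018, -0.01658979],
       [-0.98320054, -0.01170812, -0.18215274],
       [ 0.181913  ,  0.0190395 , -0.98313029]]), 't': array([0.00806025, 0.63005893, 0.91539001])}
top housing [(0.64, 309.3, 315.8)]
top cover [(0.65, 318.4, 288.7)]
top wing_top [(0.71, 317.1, 282.5)]
top gauge_grip [(0.94, 391.6, 278.6), (0.69, 438.0, 182.0), (0.65, 217.3, 235.8), (0.55, 481.4, 285.4)]
top gauge_tip []
```

View pics/side0.png

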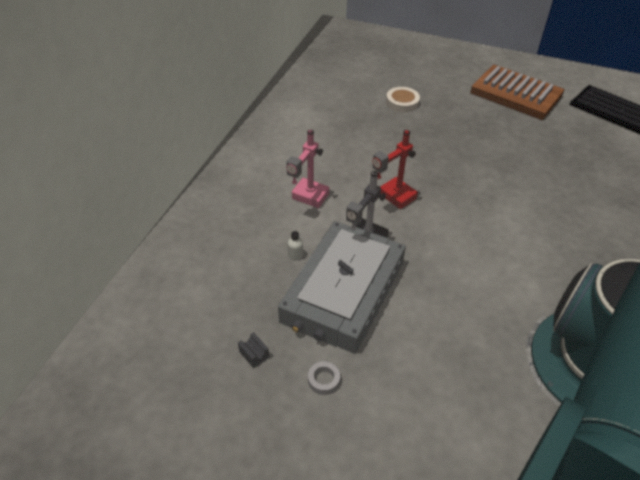

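View pics/top0.png

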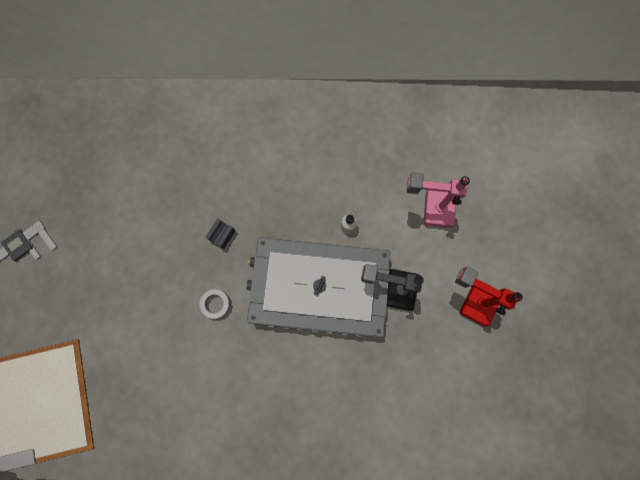

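The side view shows the true grey/black stand at about (360,207), the wing at (345,268), and the pink and red look-alikes behind. In the top view the grey gauge body is at about (370,273) and the wing at (319,285). Next I'll zoom in and measure.

Run:
```python
from h import *
T=cv2.imread('pics/top0.png'); S=cv2.imread('pics/side0.png')
cv2.imwrite('pics/topz.png',cv2.resize(T[225:345,240:430],None,fx=4.2,fy=4.2,interpolation=cv2.INTER_CUBIC))
cv2.imwrite('pics/sidez.png',cv2.resize(S[160:355,270:420],None,fx=3,fy=3,interpolation=cv2.INTER_CUBIC))
for c in('top','side'):
    for q in('housing','cover','wing_top','gauge_grip'):
        for d in silhouettes(c,q)[:4]:
            r=d['region'].astype(np.uint8); n=r.sum()
            if n<5: continue
            pts=np.argwhere(r)[:,::-1].astype(np.float32)
            print(c,q,round(d['p'],2),n,pts.mean(0),cv2.minAreaRect(pts))
```

```text
top housing 0.65 5741 [315.4752 288.3719] ((317.0500183105469, 286.6499938964844), (142.39926147460938, 90.28787231445312), 5.5275397300720215)
top cover 0.7 6077 [317.68356 286.74164] ((319.376220703125, 286.2376403808594), (108.65805053710938, 58.90619659423828), 5.710593223571777)
top wing_top 0.58 170 [319.20587 285.3    ] ((319.0, 285.0), (16.0, 12.0), 90.0)
top wing_top 0.56 6087 [317.34155 287.09808] ((319.2425537109375, 286.57427978515625), (108.85707092285156, 59.60272979736328), 5.710593223571777)
top gauge_grip 0.86 777 [485.0386 288.8031] ((486.67926025390625, 288.4424743652344), (63.67585372924805, 24.855039596557617), 35.942108154296875)
top gauge_grip 0.82 860 [389.9907  279.98022] ((391.0743103027344, 279.6439208984375), (62.619503021240234, 25.174219131469727), 20.409883499145508)
side housing 0.83 5645 [340.7017  297.06677] ((340.90966796875, 283.85113525390625), (91.78809356689453, 125.80650329589844), 27.149681091308594)
side cover 0.85 4362 [343.9993  273.75815] ((343.36370849609375, 272.47503662109375), (56.209251403808594, 88.45399475097656), 28.810794830322266)
side wing_top 0.65 367 [294.85013 246.59946] ((294.5, 245.5), (29.0, 15.0), 90.0)
side wing_top 0.56 162 [344.31482 268.58026] ((345.0, 268.0), (14.0, 14.0), 90.0)
side gauge_grip 0.89 674 [362.00592 205.66914] ((362.67138671875, 205.2689208984375), (21.929340362548828, 50.40771484375), 43.99491500854492)
side gauge_grip 0.89 479 [301.33612 160.58873] ((301.71197509765625, 160.05209350585938), (19.307456970214844, 44.468772888183594), 41.87786865234375)
side gauge_grip 0.85 662 [390.45468 157.78398] ((391.7442321777344, 156.41517639160156), (23.57643699645996, 44.76987838745117), 59.534454345703125)
side gauge_grip 0.56 148 [344.2027 268.6284] ((343.6153869628906, 269.076904296875), (16.641006469726562, 11.094003677368164), 33.6900634765625)
```

View pics/topz.png

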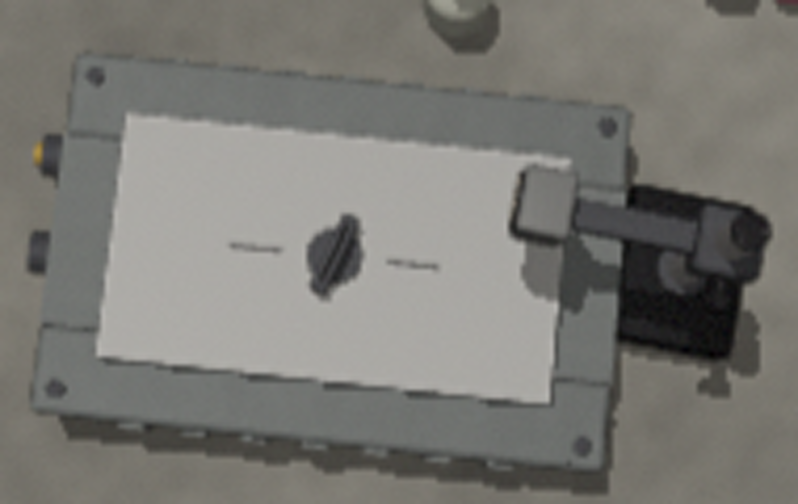

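View pics/sidez.png

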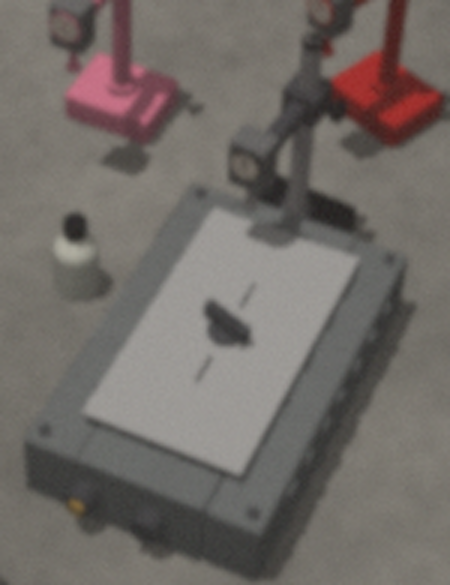

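Run:
```python
from h import *
p=lambda x,y:(240+x/4.2-.38,225+y/4.2-.38)
s=lambda x,y:(270+x/3-.33,160+y/3-.33)
print('time',get_obs()['time_s'])
C=[onz('top',*p(*q),.073) for q in((126,113),(572,158),(551,404),(97,356))]
print('top corners',np.round(C,4),'c',np.mean(C,0))
Cs=[onz('side',*s(*q),.073) for q in((213,208),(360,258),(241,474),(84,414))]
print('side corners',np.round(Cs,4),'c',np.mean(Cs,0))
L=[onz('top',*p(*q),.073) for q in((230,245),(438,267))]; d=L[0]-L[1]; print('line ang',np.arctan2(d[1],d[0]),np.mean(L,0))
for c in((C[0]+C[3]-C[1]-C[2]),(Cs[3]+Cs[2]-Cs[0]-Cs[1])): print('yaw of y',np.arctan2(c[1],c[0]))
W=[onz('top',*p(*q),.091) for q in((348,220),(319,293))]; d=W[1]-W[0];print('wing',np.mean(W,0),np.arctan2(d[1],d[0]),np.linalg.norm(d))
W=[onz('side',*s(*q),.091) for q in((208,304),(250,342))]; d=W[1]-W[0];print('wing side',np.mean(W,0),np.arctan2(d[1],d[0]),np.linalg.norm(d))
for z in(.16,.17,.18,.19): 
    G=[onz('top',*p(*q),z) for q in((527,167),(579,172),(575,239),(519,230))]
    g=np.mean(G,0); u=proj('side',g); print(z,g, 'side px zoom',((u[0]-270)*3,(u[1]-160)*3),[np.linalg.norm(G[i]-G[(i+1)%4]).round(4) for i in range(4)])
S=cv2.imread('pics/side0.png');T=cv2.imread('pics/top0.png')
a=cv2.resize(S[170:250,330:410],None,fx=7,fy=7,interpolation=cv2.INTER_CUBIC)
b=cv2.resize(T[245:325,350:430],None,fx=7,fy=7,interpolation=cv2.INTER_CUBIC)
cv2.imwrite('pics/gz.png',cv2.resize(np.hstack([a,b]),(800,400)))
```

```text
time 1.0
top corners [[ 0.6148  0.115   0.073 ]
 [ 0.5952 -0.104   0.073 ]
 [ 0.4763 -0.093   0.073 ]
 [ 0.496   0.125   0.073 ]] c [0.54556423 0.01075276 0.073     ]
side corners [[ 0.5931 -0.099   0.073 ]
 [ 0.4744 -0.0898  0.073 ]
 [ 0.4939  0.128   0.073 ]
 [ 0.6104  0.1191  0.073 ]] c [0.54296261 0.01458446 0.073     ]
line ang 1.4786487161610007 [0.54569129 0.0116854  0.073     ]
yaw of y 1.481111540967537
yaw of y 1.4866430068949275
wing [0.54372418 0.01154134 0.091     ] 2.778063763733988 0.03739490292737449
wing side [0.54033109 0.02025417 0.091     ] 2.6162838403177506 0.04505960397020744
0.16 [ 0.56229911 -0.08471423  0.16      ] side px zoom (np.float64(250.68847074124977), np.float64(146.612444665826)) [np.float64(0.0231), np.float64(0.0298), np.float64(0.0249), np.float64(0.0283)]
0.17 [ 0.56101857 -0.08374657  0.17      ] side px zoom (np.float64(252.72403648929793), np.float64(137.77370491160187)) [np.float64(0.0228), np.float64(0.0295), np.float64(0.0246), np.float64(0.028)]
0.18 [ 0.55973802 -0.0827789   0.18      ] side px zoom (np.float64(254.78606292767137), np.float64(128.8200687676498)) [np.float64(0.0225), np.float64(0.0291), np.float64(0.0243), np.float64(0.0276)]
0.19 [ 0.55845748 -0.08181124  0.19      ] side px zoom (np.float64(256.87506938278773), np.float64(119.74928123874218)) [np.float64(0.0223), np.float64(0.0288), np.float64(0.024), np.float64(0.0273)]
```

View pics/gz.png

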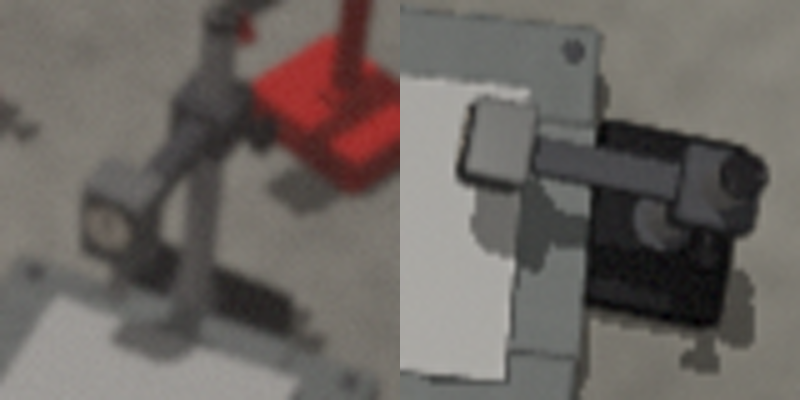

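The side zoom puts the gauge's top centre near (355.6,206.4) and the top view near (370,273). Together they give gauge_grip ≈ (0.561,-0.084,0.170). I'll turn the tool and shut the jaws, then go above it.

step_arm(motion=[0,0,0,0.082,-1,0,0,0,0.082,-1,0,0,0,0.082,-1,0,0,0,0.082,-1,0,0,0,0.082,-1,0,0,0,0.082,-1,0,0,0,0.082,-1,0,0,0,0.082,-1,0,0,0,0.082,-1,0,0,0,0.082,-1,0,0,0,0.082,-1,0,0,0,0.082,-1], grip_force=20)

```text
time_s: 2.0
ee_pos: [0.1747, 0.652, 0.2187]
orientation: [0.766, 0.643, -0.0, -0.0]
force: [0.3, 0.5, -0.2]
opening: 0.0173
```

step_arm(motion=[-0.046,0.0349,0,0,-1,-0.046,0.0349,0,0,-1,-0.046,0.0349,0,0,-1,-0.046,0.0349,0,0,-1,-0.046,0.0349,0,0,-1,-0.046,0.0349,0,0,-1,-0.046,0.0349,0,0,-1,-0.046,0.0349,0,0,-1,-0.046,0.0349,0,0,-1,-0.046,0.0349,0,0,-1,-0.046,0.0349,0,0,-1,-0.046,0.0349,0,0,-1])

```text
time_s: 3.0
ee_pos: [0.3678, 0.2821, 0.2189]
orientation: [0.764, 0.646, 0.0, 0.0]
force: [0.5, -0.2, 0.1]
opening: 0.0001
```

step_arm(motion=[-0.046,0.0349,0,0,-1,-0.046,0.0349,0,0,-1,-0.046,0.0349,0,0,-1,-0.046,0.0349,0,0,-1,-0.046,0.0349,0,0,-1,-0.046,0.0349,0,0,-1,-0.046,0.0349,0,0,-1,-0.046,0.0349,0,0,-1,-0.046,0.0349,0,0,-1,-0.046,0.0349,0,0,-1,-0.046,0.0349,0,0,-1,-0.046,0.0349,0,0,-1])

```text
time_s: 4.0
ee_pos: [0.5607, -0.0865, 0.2188]
orientation: [0.764, 0.646, 0.0, 0.0]
force: [0.3, 0.9, -0.5]
opening: 0.0009
```

step_arm(motion=[0,0,-0.01,0,-1,0,0,0,0,-1,0,0,0,0,-1])

```text
time_s: 4.25
ee_pos: [0.5601, -0.0846, 0.2248]
orientation: [0.764, 0.645, 0.0, 0.0]
force: [-0.5, 0.1, 0.2]
opening: 0.0005
```

Run:
```python
from h import *
o=get_obs(); print(o['ee_pos'],o['orientation'],o['force'],o['qpos'])
a=save('side','s1.png');b=save('top','t1.png')
print(proj('side',o['ee_pos']),proj('top',o['ee_pos']))
a=cv2.resize(a[130:290,280:440],(400,400),interpolation=2);b=cv2.resize(b[205:325,310:430],(400,400),interpolation=2)
cv2.imwrite('pics/z1.png',np.hstack([a,b])[:,:,::-1])
```

```text
[ 0.5601116  -0.08458536  0.22479449] [7.63767890e-01 6.45490972e-01 1.25968781e-04 2.38683640e-05] [-0.45496324  0.07047226  0.2422508 ] [-1.95003335e-01 -1.22616371e-01  1.66974436e+00  1.67074783e-04
  1.59427010e+00 -2.75349581e-02]
(np.float64(356.2350662867188), np.float64(186.49640393991297)) (np.float64(374.13465917367387), np.float64(269.2003605542041))
```

View pics/z1.png

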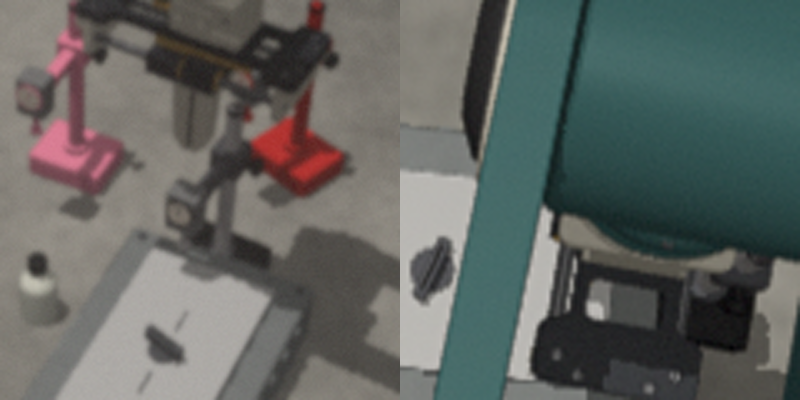

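Fingertip seen at about (357,189) in side view, right above the gauge body. I'll descend and feel for contact.

step_arm(motion=[0,0,0.0125,0,-1,0,0,0.0125,0,-1,0,0,0.0125,0,-1,0,0,0.0125,0,-1,0,0,0.0125,0,-1,0,0,0.0125,0,-1])

```text
time_s: 4.85
ee_pos: [0.56, -0.0846, 0.1786]
orientation: [0.764, 0.646, -0.0, -0.0]
force: [-0.2, -0.2, -0.4]
opening: 0.0004
```

step_arm(motion=[0,0,0.005,0,-1,0,0,0.005,0,-1])

```text
time_s: 5.02
ee_pos: [0.56, -0.0847, 0.1732]
orientation: [0.764, 0.646, -0.0, -0.0]
force: [-2.5, 0.3, 3.5]
opening: 0.0006
```

step_arm(motion=[0,0,0.005,0,-1,0,0,0.005,0,-1])

```text
time_s: 5.18
ee_pos: [0.5603, -0.0847, 0.1679]
orientation: [0.764, 0.646, 0.0, 0.0]
force: [-2.3, 1.3, 2.8]
opening: 0.0007
```

step_arm(motion=[0,0,0.005,0,-1,0,0,0.005,0,-1])

```text
time_s: 5.35
ee_pos: [0.5603, -0.0847, 0.1617]
orientation: [0.764, 0.646, 0.0, 0.0]
force: [-1.1, 0.7, 3.7]
opening: 0.0006
```

step_arm(motion=[0,0,0.005,0,-1,0,0,0.005,0,-1])

```text
time_s: 5.52
ee_pos: [0.5603, -0.0847, 0.1555]
orientation: [0.764, 0.646, 0.0, 0.0]
force: [-1.4, 0.4, 3.1]
opening: 0.0006
```

step_arm(motion=[0,0,0.005,0,-1,0,0,0.005,0,-1,0,0,0.005,0,-1])

```text
time_s: 5.77
ee_pos: [0.5603, -0.0848, 0.1464]
orientation: [0.764, 0.646, 0.0, 0.0]
force: [-0.6, -0.2, 4.0]
opening: 0.0008
```

step_arm(motion=[0,0,0.005,0,-1,0,0,0.005,0,-1,0,0,0.005,0,-1])

```text
time_s: 6.02
ee_pos: [0.5603, -0.0847, 0.1374]
orientation: [0.764, 0.646, 0.0, 0.0]
force: [-0.5, -0.4, 4.4]
opening: 0.0
```

step_arm(motion=[0,0,0.005,0,-1,0,0,0.005,0,-1,0,0,0,0,-1,0,0,0,0,-1])

```text
time_s: 6.35
ee_pos: [0.56, -0.0847, 0.1312]
orientation: [0.764, 0.646, -0.0, -0.0]
force: [0.0, -0.1, 0.1]
opening: 0.0003
```

Run:
```python
from h import *
o=get_obs(); print(o['ee_pos'],o['force'])
a=save('side','s2.png');
cv2.imwrite('pics/z2.png',cv2.resize(a[150:290,290:430],(700,600),interpolation=2)[:,:,::-1])
```

```text
[ 0.55997562 -0.08470316  0.13115404] [ 0.04953133 -0.07816529  0.07245775]
```

View pics/z2.png

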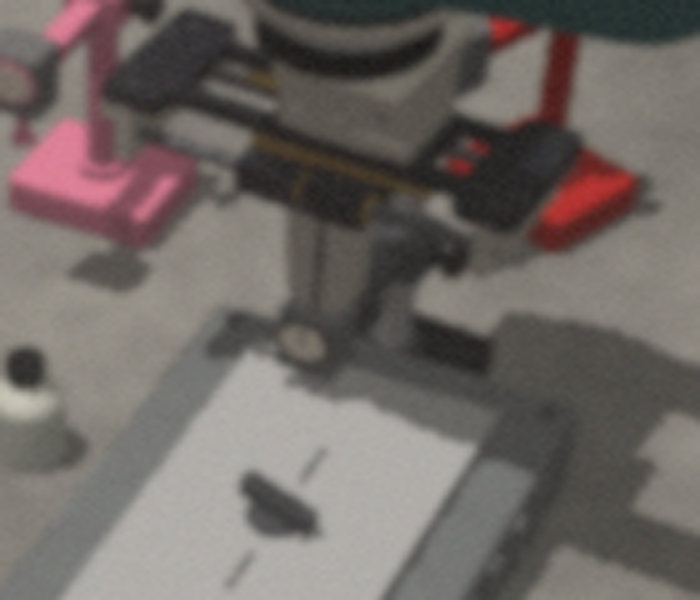

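step_arm(motion=[0,0,0.002,0,-1,0,0,0.0015,0,-1,0,0,0,0,-1,0,0,0,0,-1])

```text
time_s: 6.73
ee_pos: [0.5601, -0.0847, 0.1296]
orientation: [0.764, 0.646, -0.0, -0.0]
force: [-1.0, 1.0, 2.7]
opening: 0.0004
```

step_arm(motion=[0,0,0.0015,0,-1,0,0,0,0,-1,0,0,0,0,-1])

```text
time_s: 6.98
ee_pos: [0.5601, -0.0847, 0.1287]
orientation: [0.764, 0.646, -0.0, -0.0]
force: [-2.6, 0.8, 3.9]
opening: 0.0004
```

step_arm(motion=[0,0,-0.01,0,-1,0,0,-0.02,0,-1,0,0,-0.02,0,-1,0,0,-0.03,0,-1,0,0,-0.03,0,-1,0,0,-0.03,0,-1,0,0,0,0,-1])

```text
time_s: 7.57
ee_pos: [0.5613, -0.0849, 0.2179]
orientation: [0.764, 0.646, 0.002, 0.002]
force: [-1.1, 0.2, 0.6]
opening: 0.001
```

step_arm(motion=[0.031,-0.0107,0,0,0,0.031,-0.0107,0,0,0,0.031,-0.0107,0,0,0,0.031,-0.0107,0,0,0,0.031,-0.0107,0,0,0])

```text
time_s: 7.98
ee_pos: [0.5438, 0.0132, 0.2132]
orientation: [0.764, 0.646, 0.0, 0.0]
force: [-0.1, -1.1, 0.1]
opening: 0.0291
```

step_arm(motion=[0,0,0,-0.0816,0,0,0,0,-0.0816,0,0,0,0,-0.0816,0,0,0,0,-0.0816,0,0,0,0,-0.0816,0,0,0,0,-0.0816,0,0,0,0,-0.0816,0,0,0,0,-0.0816,0,0,0,0,-0.0816,0,0,0,0,-0.0816,0,0,0,0,-0.0816,0,0,0,0,0,0])

```text
time_s: 8.98
ee_pos: [0.544, 0.0123, 0.2131]
orientation: [0.191, 0.982, 0.0, 0.0]
force: [0.6, -0.9, 1.1]
opening: 0.0465
```

Run:
```python
from h import *
o=get_obs(); print(o['time_s'],o['ee_pos'],o['force'],o['orientation'],o['qpos'],o['opening'])
a=save('side','s3.png');b=save('top','t3.png')
a=cv2.resize(a[170:290,290:410],(480,480),interpolation=2);b=cv2.resize(b[245:325,260:340],(320,320),interpolation=2)
b=cv2.copyMakeBorder(b,0,160,0,0,0)
cv2.imwrite('pics/z3.png',np.hstack([a,b])[:,:,::-1])
```

```text
8.9833 [0.54402309 0.01233218 0.21309821] [ 0.62583847 -0.93953556  1.11542256] [1.91310529e-01 9.81529534e-01 4.20959190e-05 2.32890244e-04] [-2.42163179e-02 -1.69740655e-01  1.73060986e+00  4.99026256e-06
  1.58025014e+00 -1.21001826e+00] 0.04647515772681143
```

View pics/z3.png

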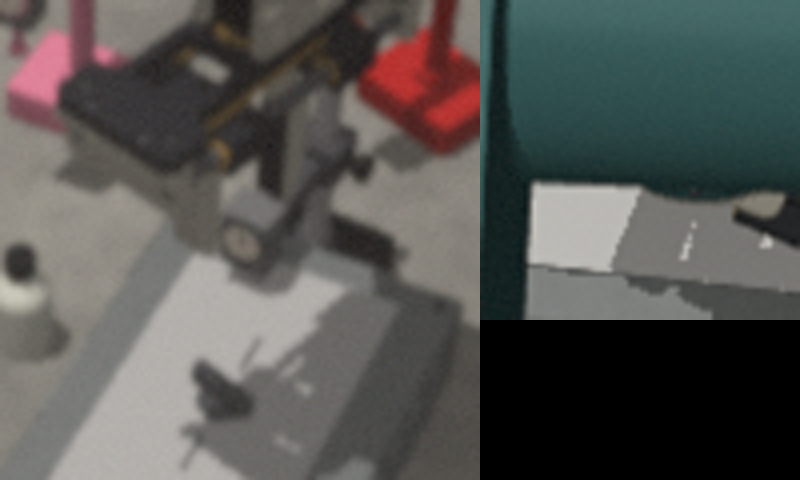

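step_arm(motion=[0,0,0.03,0,0,0,0,0.04,0,0,0,0,0.04,0,0,0,0,0.04,0,0,0,0,0.03,0,0,0,0,0,0,0,0,0,0,0,0])

```text
time_s: 9.67
ee_pos: [0.5437, 0.0123, 0.1046]
orientation: [0.196, 0.981, -0.0, -0.001]
force: [1.1, 0.1, 0.2]
opening: 0.0464
```

Run:
```python
from h import *
o=get_obs(); print(o['time_s'],o['ee_pos'],o['force'],o['opening'])
print('tcp px',proj('side',o['ee_pos']))
print('gauge proj',proj('side',[.5605,-.084,.129]))
for z in(.129,.125,.135):print(z,proj('side',[.5605,-.084,z]))
a=save('side','s4.png')
print([(round(d['p'],2),d['at'][1]*640,d['at'][0]*480) for d in look_for('side','gauge_tip')])
cv2.imwrite('pics/z4.png',cv2.resize(a[190:300,290:400],(600,600),interpolation=2)[:,:,::-1])
```

```text
9.6667 [0.54372414 0.0123275  0.10459617] [1.13666871 0.14470153 0.2317355 ] 0.046435519304770405
tcp px (np.float64(345.9232795989489), np.float64(259.95508803567805))
gauge proj (np.float64(353.47767939095843), np.float64(219.56164015773805))
0.129 (np.float64(353.47767939095843), np.float64(219.56164015773805))
0.125 (np.float64(353.3795266291621), np.float64(220.86000411078086))
0.135 (np.float64(353.6257377262556), np.float64(217.60312567501364))
[]
```

View pics/z4.png

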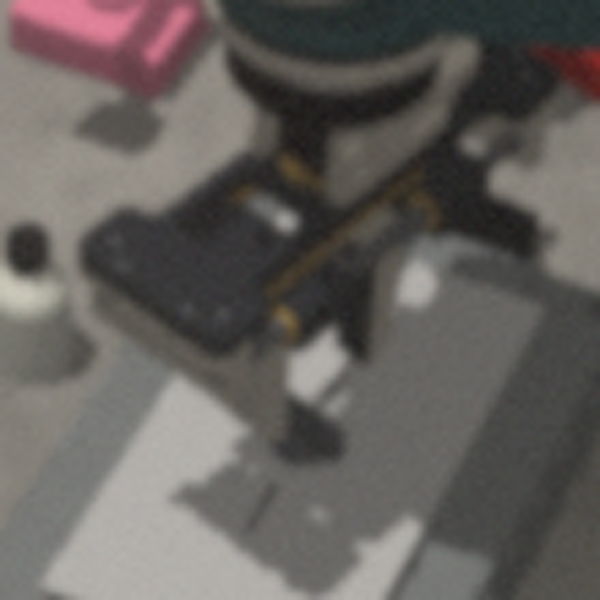

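Fingertips at about (285,450) and (355,355) in the zoom straddle the wing, which shows at (315,435). I'll lower and close gently.

step_arm(motion=[0,0,0.012,0,0,0,0,0.012,0,0,0,0,0.01,0,0,0,0,0.007,0,0,0,0,0,0,0,0,0,0,0,0])

```text
time_s: 10.27
ee_pos: [0.5438, 0.0123, 0.0798]
orientation: [0.195, 0.981, -0.0, -0.0]
force: [-0.5, -0.8, 0.1]
opening: 0.0465
```

step_arm(motion=[0,0,0,0,-1,0,0,0,0,-1,0,0,0,0,-1,0,0,0,0,-1,0,0,0,0,-1,0,0,0,0,-1], grip_force=8)

```text
time_s: 10.77
ee_pos: [0.544, 0.0123, 0.0801]
orientation: [0.194, 0.981, 0.0, 0.0]
force: [0.7, 0.5, 0.1]
opening: 0.0107
```

step_arm(motion=[0,0,0,0,-1,0,0,0,0,-1,0,0,0,0,-1,0,0,0,0,-1])

```text
time_s: 11.1
ee_pos: [0.544, 0.0124, 0.0801]
orientation: [0.194, 0.981, 0.0, -0.0]
force: [-1.1, 1.1, 2.2]
opening: 0.009
```

Run:
```python
from h import *
o=get_obs(); print(o['time_s'],o['ee_pos'],o['force'],o['wrist_torque'],o['opening'],o['orientation'])
a=save('side','s5.png')
cv2.imwrite('pics/z5.png',cv2.resize(a[190:300,290:400],(600,600),interpolation=2)[:,:,::-1])
```

```text
11.1 [0.54395846 0.01236203 0.08010608] [-1.10298359  1.11901243  2.23047266] [ 0.05327066  0.22528715 -0.05597428] 0.008973931969552257 [ 1.94439192e-01  9.80914573e-01  1.65146795e-05 -2.82366834e-05]
```

View pics/z5.png

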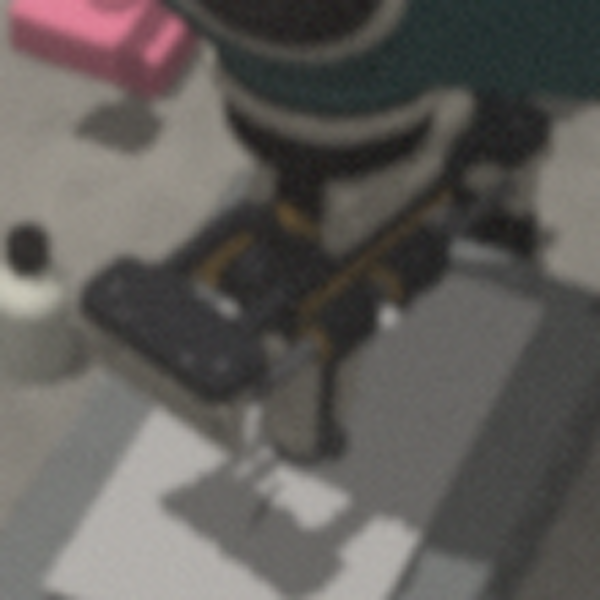

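Opening 9.0 mm means the wing is gripped flush. I'll turn it clockwise to the line, about 1.27 rad.

step_arm(motion=[0,0,0,0,-1,0,0,0,0.05,-1,0,0,0,0.05,-1,0,0,0,0.05,-1,0,0,0,0.05,-1,0,0,0,0.05,-1], grip_force=15)

```text
time_s: 11.65
ee_pos: [0.5442, 0.0125, 0.0801]
orientation: [0.376, 0.927, 0.0, 0.0]
force: [1.4, 3.1, 0.7]
opening: 0.0088
```

step_arm(motion=[0,0,0,0.05,-1,0,0,0,0.05,-1,0,0,0,0.05,-1,0,0,0,0.05,-1,0,0,0,0.05,-1,0,0,0,0.05,-1])

```text
time_s: 12.15
ee_pos: [0.5446, 0.0129, 0.0802]
orientation: [0.573, 0.82, 0.001, 0.0]
force: [5.2, 5.7, -2.0]
opening: 0.009
```

step_arm(motion=[0,0,0,0.05,-1,0,0,0,0.05,-1,0,0,0,0.05,-1,0,0,0,0.05,-1,0,0,0,0.05,-1,0,0,0,0.0467,-1,0,0,0,0,-1,0,0,0,0,-1,0,0,0,0,-1])

```text
time_s: 12.9
ee_pos: [0.545, 0.0129, 0.0803]
orientation: [0.738, 0.674, 0.001, 0.0]
force: [9.9, 4.7, -2.4]
opening: 0.0086
```

Run:
```python
from h import *
o=get_obs(); q=o['orientation'];print(o['time_s'],o['ee_pos'],o['force'],o['wrist_torque'],o['opening'],2*np.arctan2(q[1],q[0])-np.pi/2)
a=save('side','s6.png')
cv2.imwrite('pics/z6.png',cv2.resize(a[190:330,280:420],(600,600),interpolation=2)[:,:,::-1])
```

```text
12.9 [0.54497556 0.01288203 0.08028432] [ 9.8551087   4.69487201 -2.4183148 ] [ 0.91447577 -1.44095447 -0.1067737 ] 0.008596054249773683 -0.09053226398276792
```

View pics/z6.png

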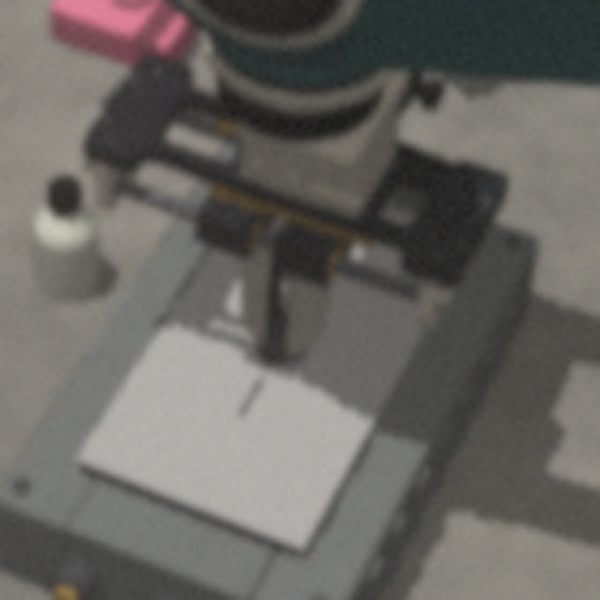

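step_arm(motion=[0.0014,0.0024,0,0,-1,0,0,0,0,-1,0,0,0,0,-1])

```text
time_s: 13.2
ee_pos: [0.5453, 0.013, 0.0797]
orientation: [0.738, 0.674, -0.0, -0.0]
force: [0.2, 0.6, -2.4]
opening: 0.009
```

step_arm(motion=[0,0,0.0017,0,-1,0,0,0.0017,0,-1,0,0,0.0017,0,-1,0,0,0,0,-1], grip_force=25)

```text
time_s: 13.53
ee_pos: [0.5454, 0.013, 0.0769]
orientation: [0.738, 0.674, -0.0, -0.0]
force: [-3.7, 1.3, 1.3]
opening: 0.0087
```

step_arm(motion=[0,0,0.0017,0,-1,0,0,0.0017,0,-1,0,0,0,0,-1])

```text
time_s: 13.78
ee_pos: [0.5455, 0.013, 0.075]
orientation: [0.738, 0.674, -0.0, 0.0]
force: [-1.9, 1.2, 3.3]
opening: 0.009
```

step_arm(motion=[0,0,0.0017,0,-1,0,0,0.0017,0,-1,0,0,0,0,-1])

```text
time_s: 14.03
ee_pos: [0.5456, 0.013, 0.0733]
orientation: [0.738, 0.674, 0.0, 0.0]
force: [-4.7, 1.5, 5.8]
opening: 0.009
```

step_arm(motion=[0,0,0.0017,0,-1,0,0,0,0,-1,0,0,0,0,-1])

```text
time_s: 14.28
ee_pos: [0.5457, 0.013, 0.0731]
orientation: [0.738, 0.674, 0.0, 0.0]
force: [-10.4, 1.0, 15.7]
opening: 0.0085
```

step_arm(motion=[0,0,0.0017,0,-1,0,0,0,0,-1,0,0,0,0,-1])

```text
time_s: 14.53
ee_pos: [0.5458, 0.013, 0.0729]
orientation: [0.738, 0.674, 0.0, 0.0]
force: [-14.6, 0.9, 24.2]
opening: 0.0087
```

step_arm(motion=[0,-0.0017,0,0,-1,0,0,0,0,-1,0,0,0,0,-1])

```text
time_s: 14.78
ee_pos: [0.5456, 0.013, 0.073]
orientation: [0.738, 0.674, 0.001, 0.001]
force: [-4.5, 0.1, 19.4]
opening: 0.0089
```

Run:
```python
from h import *
o=get_obs(); q=o['orientation'];print(o['time_s'],o['ee_pos'],o['force'],o['wrist_torque'],o['opening'],2*np.arctan2(q[1],q[0])-np.pi/2)
a=save('side','s7.png');b=save('top','t7.png')
a0=cv2.imread('pics/s6.png')[:,:,::-1]
f=lambda a:cv2.resize(a[200:320,280:400],(400,400),interpolation=2)
cv2.imwrite('pics/z7.png',np.hstack([f(a0),f(a)])[:,:,::-1])
cv2.imwrite('pics/z7t.png',cv2.resize(b[215:345,240:440],(800,520),interpolation=2)[:,:,::-1])
```

```text
14.7833 [0.54564752 0.01298663 0.07301228] [-4.50462014  0.13433319 19.40567213] [-0.04288859  1.07122191 -0.01171517] 0.008903340790985573 -0.09074691000370261
```

View pics/z7.png

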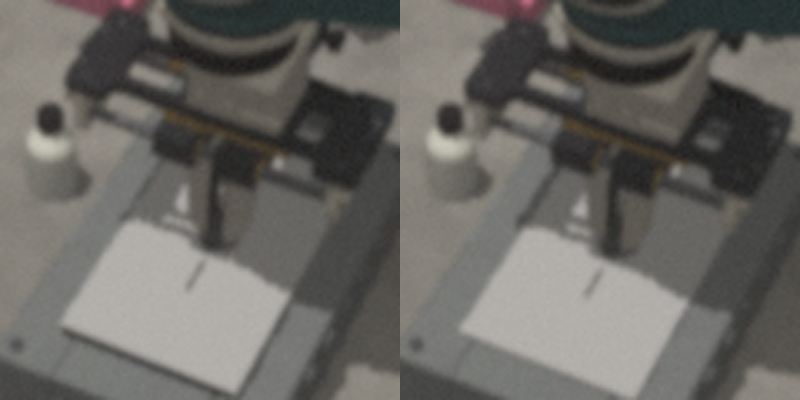

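View pics/z7t.png

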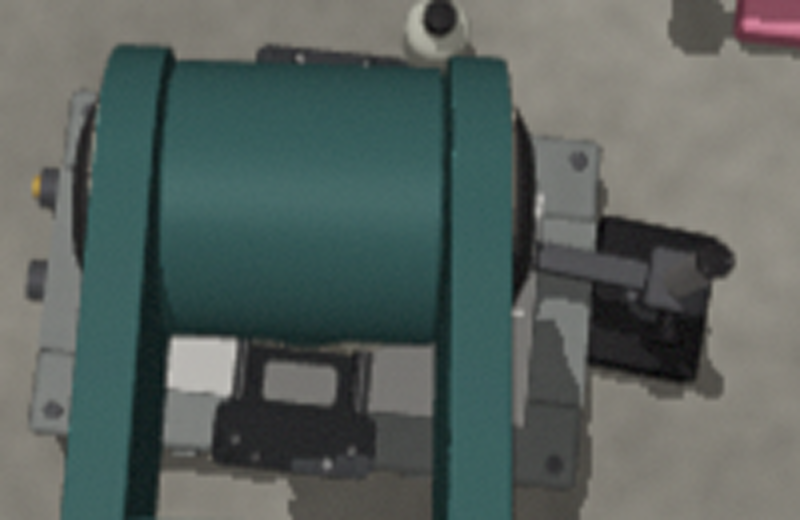

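Left is before pressing, with a dark gap along the cover's lower edge at (150,365). Right is now: the gap is gone and the cover lies on the frame. The bottle and stand are undisturbed. The push is steady at about 19 N, so I'm handing it in.

Run:
```python
from h import *
print(job_done()); o=get_obs(); print(o['time_s'],o['ee_pos'],o['force'],o['opening'])
```

```text
the job is handed in; nothing more can be done
None
the job is handed in; nothing more can be done
```

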